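# Start the glaze pail's winged plug in its thread and run it home

## Robot

A 6-joint arm with a two-finger parallel gripper is mounted at the origin on the work surface. World frame = base frame: x ahead of the robot, y to its left, z up, the work surface at z = 0. Lengths are in m, angles in rad, forces in N, time in s.
With the tool pointing down it reaches from about 0.425 to 0.95 m from the base axis. Payload 3.5 kg.
Tool frame: the origin (TCP) lies on the centre line of the jaws, within the pads' length; the fingertips stand 19 mm ahead of it and the grasp point (between the pads) is the TCP; y points along the fingers, x is the direction in which the jaws open and shut, and the axes are right-handed (so a half turn about y gives the same grasp; the last joint's range is limited). The gripper opens to 85 mm and grips with 20 to 120 N. Pads are 22 mm wide; open, the fingers measure 114 mm over their backs; the gripper's body (76 mm by 85 mm) begins 54 mm behind the grasp point. The pads swing forward as they close: fully open they stand 13 mm farther back than shut.
Start: joints at [1.14, 0.286, 1.577, -0, 1.279, -0.15], TCP at [0.187, 0.649, 0.25] pointing down, gripper open.
Joint ranges: [-2.77, 2.77], [-0.9, 2.22], [0.21, 2.48], [-1.53, 4.67], [0.24, 2.81], [-2.84, 2.84]. Speed limits (rad/s): [2.79, 2.79, 3.14, 3.14, 3.14, 3.14].

## Interface

Orientations are given as a unit quaternion [w, x, y, z].
In Python, from bench import * gives the robot as it stands.
- The arm moves only by the tool drive_tool, never from a script. Its argument "moves" is a list of rows, each a list of 5 numbers: the shift along the world's x, y, z in m, then the turn about the world's z in rad, then the opening, from 0 (shut) to 1 (fully open). In form: [[dx, dy, dz, twist, jaw], ...]. A call has exactly 10 rows; each row shifts and turns the commanded pose from where the row before left it; what a row does not reach is not made up. A row lasts 1/12 s, in which the tool goes at most 41.7 mm and 7.16 degrees, less where a joint would pass 70% of its speed; a pose out of reach is approached as far as the arm can. A call is refused whole if a number of a shift passes 0.0417 or a number of a turn 0.125, either way. A call with a gripper value outside its range is refused whole. The fingers move at their own pace and stop on an object; "force" is the grip in N (left out, the last holds). Time passes only in rows, so rows that do not move let the fingers close, or fill a call up. It gives the time, the measured TCP pose, the force and the opening at its end, in the units of the state.
- get_state(): the state, without advancing time (a new reading comes with each control period).
- read_camera(name): name is "scene" or "top"; returns a dict with "image" (480x640x3 uint8, red, green, blue), "fovy" (degrees; the focal length in pixels is half the picture's height over the tangent of half this angle, whatever the lens; pixels are square), "cx", "cy" (the principal point, pixels), "R" (3x3) and "t" (3): a world point X has camera coordinates R X + t. Camera axes: x right, y down, z forward; pixel columns grow to the right and rows downward; lengths in m; the calibration is good to about 2 mm. A picture is of the moment at which its call begins. There is no depth.
- finish_job(): hands the job in, once; it reports no verdict.
The state is a dict: "time": time; "joints": joint angles; "qd": joint speeds; "effort": joint torques, N m; "ee_pos": TCP position; "ee_rot": TCP orientation; "force": force on the tool from outside, world axes, zero at the start; "torque": the same for the moment, N m; "gripper_width": finger opening in m.
Only numpy, scipy, OpenCV 4.12 (cv2) and the standard library are available. Lean on these libraries where they do the work, as an engineer would, in place of code of your own. Each camera call takes 0.05 s, during which the arm holds its last target. There are 200 camera calls.

## Task

The black winged plug on the glaze pail was set down without catching its thread and stands proud on the collar. Leaving it in the collar, turn it back (anticlockwise seen from above) until it drops into the thread start, then run it clockwise until it is fully home, and let go.

Things in the scene. Friction and masses are not known exactly. Their poses are not given: they have to be found in the camera images.
- plug_bar (a point): Centre of the loose black plug's wing bar: an upright paddle 56 mm long (x), 14 thick (y), 44 tall (z up), gripped from above across its thickness. It stands on a flange 52 mm across; this point is on the plug's axis, 22 mm above the flange. Starts upright, riding on the rim, bar 41 to 66 degrees clockwise of the slots, this point 46.5 mm above port. Plug about 250 g.
- plug: Lower end of the plug's brass stem, 73.5 mm below plug_bar, same axes. Stem 36 mm across, 4 mm loose in the collar. 30 mm up it a steel cross pin (6 mm thick, 54 long) lies parallel to the bar: its ends run in the thread. Bar within 15 degrees of the slots, either way round: the plug can sink 11.5 mm (plug_bar 35 mm above port), the thread start.
- port (a point): Top centre of the fixed glaze pail's aluminium collar (68 mm across, 30 high; pail 166 across, 110 high). Its x axis and the opposite point along the two rim slots where the thread starts; a 22 mm rib outside the collar marks each. z up. From the start, 75 degrees clockwise takes the plug evenly 6 mm down to a stop: home, plug_bar 29 mm above here. Play 1.5 mm; stays as left.
- round_cap (a point): Half-way up the round ribbed cap (60 mm across) of the neighbouring, otherwise similar pail. It is tight already and is not the one to turn. The two pails may stand either way round.
Mind the look-alikes: they are no part of the job. What is shaped like the plug but turquoise is not meant.

How it is judged:
By the outcome, as a careful person would: the job done as asked, in the order asked, and still so for the second after the job is handed in, with the robot touching nothing.
It also fails if it takes over 35 s, if anything falls off the work surface, if the arm or the gripper's body presses on something with over 40 N, if the wrist force passes 120 N, or if a joint passes its speed limit or range.

## Working session

There is one attempt and no reset: what is moved stays moved. The work goes in short steps, Python scripts to look and compute and a tool call to move; the robot and the scene stay as the last step left them, time stands still between calls to the robot, and variables do not carry over. Pictures are saved under pics/ and viewed, about 8 in all and at most 12, crops included, and the job is handed in when it is done.

Besides the shell and the picture viewer there is one more tool, called as name(argument=value, ...) on one line, values as JSON. drive_tool: Moves the arm, as the interface text tells. Its arguments: {"type":"object","properties":{"moves":{"type":"array"},"force":{"type":"number"}},"required":["moves"]}

```bash
mkdir -p pics; ls
python3 - <<'E'
from bench import *
import cv2,numpy as np
for n in("scene","top"):
    c=read_camera(n); cv2.imwrite(f"pics/{n}0.png",c["image"][...,::-1]); print(n,c["fovy"],c["cx"],c["cy"],c["R"],c["t"])
print(get_state())
E
```

```text
pics
scene 43.136628296583886 313.4045578870425 243.62391112624937 [[ 0.87788543  0.47885847 -0.00342473]
 [ 0.32535149 -0.60168001 -0.72947075]
 [-0.35137384  0.6392775  -0.68400344]] [-0.4259943  -0.04530692  1.20996769]
top 54.023743022591546 317.3996008186768 239.74504883063724 [[ 0.0116172  -0.999516    0.02885832]
 [-0.99047911 -0.01546167 -0.13679204]
 [ 0.13717203 -0.02699443 -0.99017934]] [-0.00524359  0.52193242  0.81117924]
{'time': 0.1, 'joints': array([ 1.14000288e+00,  2.87093451e-01,  1.57805974e+00, -3.41790823e-05,
        1.27859107e+00, -1.50016640e-01]), 'qd': array([-0.00081604, -0.00064442, -0.00275674,  0.00127127,  0.00233579,
        0.0008559 ]), 'effort': array([ 6.81416750e-04, -4.07295406e+01, -2.93700725e+01, -1.67237140e-04,
        3.46690271e-03, -7.14260906e-06]), 'ee_pos': array([0.18679531, 0.64805179, 0.24905875]), 'ee_rot': array([-0.56467075,  0.56541382,  0.42445565, -0.42578346]), 'force': array([ 0.19632077,  0.29859646, -0.58994521]), 'torque': array([-0.01647834, -0.00858072,  0.02565653]), 'gripper_width': 0.08522662545391506}
```

View pics/scene0.png

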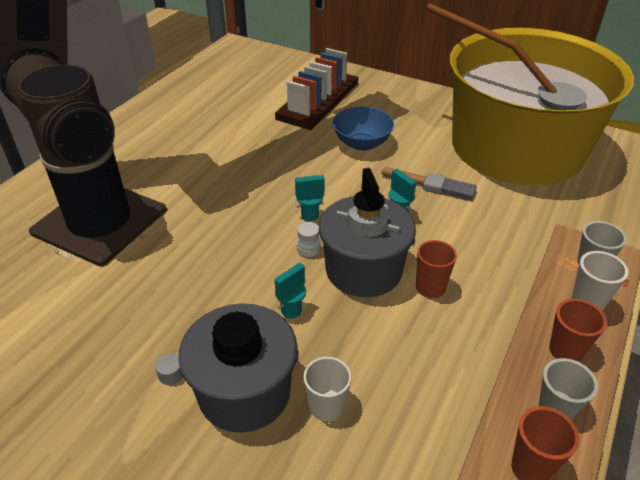

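View pics/top0.png

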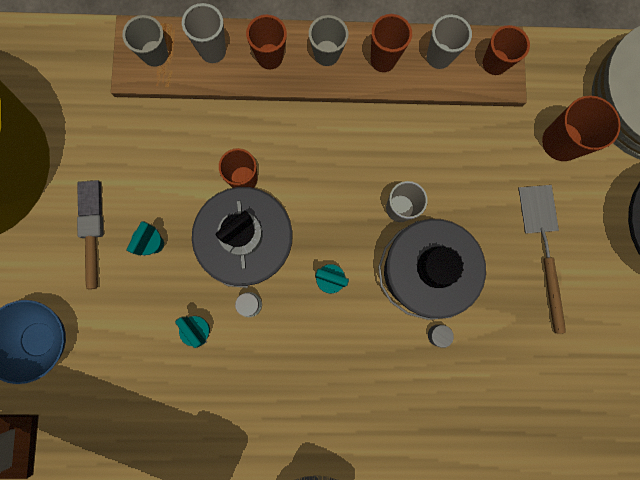

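The pail with the plug is at about (242,236) in the top view, with its ribs at (239,206) and (243,261). The bar lies along the up-right diagonal at (237,230), and the round cap is at (440,267). Next I measure from an enlarged crop.

```bash
cat > h.py <<'E'
from bench import *
import cv2,numpy as np
def ray(c,px,z):
    f=240/np.tan(np.radians(c["fovy"])/2)
    d=np.array([(px[0]-c["cx"])/f,(px[1]-c["cy"])/f,1.])
    R=np.array(c["R"]);o=-R.T@c["t"];w=R.T@d
    return o+w*(z-o[2])/w[2]
def proj(c,X):
    f=240/np.tan(np.radians(c["fovy"])/2)
    p=np.array(c["R"])@X+c["t"];return p[:2]/p[2]*f+[c["cx"],c["cy"]]
def crop(c,x,y,w,h,s,name):
    cv2.imwrite(name,cv2.resize(c["image"][y:y+h,x:x+w,::-1],None,fx=s,fy=s,interpolation=cv2.INTER_CUBIC))
E
python3 - <<'E'
from h import *
t=read_camera("top"); s=read_camera("scene")
a=cv2.resize(t["image"][180:292,186:298,::-1],(590,590),interpolation=cv2.INTER_CUBIC)
cv2.imwrite("pics/c1.png",a)
crop(s,310,155,115,145,4,"pics/c2.png")
# lid disc: dark pixels
g=t["image"].max(2); hsv=cv2.cvtColor(t["image"],cv2.COLOR_RGB2HSV)
m=((hsv[...,1]<60)&(g<110)).astype(np.uint8); m=cv2.morphologyEx(m,cv2.MORPH_OPEN,np.ones((5,5)))
for c in cv2.findContours(m,0,1)[0]:
    if cv2.contourArea(c)>3000:
        (x,y),r=cv2.minEnclosingCircle(c); e=cv2.fitEllipse(cv2.convexHull(c)); print((x,y),r,e,ray(t,e[0],.11), ray(t,(e[0][0]+e[1][0]/2,e[0][1]),.11))
for p in((239,206),(243,262)): print(ray(t,p,.125))
E
```

```text
(434.8414611816406, 267.6219482421875) 51.65252685546875 ((435.1809387207031, 268.54150390625), (98.28958892822266, 102.07205963134766), 140.4496612548828) [ 0.46707869 -0.18973701  0.11      ] [ 0.46820402 -0.27112811  0.11      ]
(241.9724578857422, 236.8037872314453) 50.46840286254883 ((241.5985870361328, 236.2045135498047), (98.55844116210938, 100.52210235595703), 49.468353271484375) [0.51560426 0.12788502 0.11      ] [0.5168778  0.04744249 0.11      ]
(422.0, 12.5) 217.35983276367188 ((475.644775390625, 10.966928482055664), (31.78099822998047, 585.4716796875), 90.8132095336914) [ 0.92652365 -0.27268223  0.11      ] [ 0.92740767 -0.3012577   0.11      ]
[0.56270446 0.13169986 0.125     ]
[0.47203748 0.12225073 0.125     ]
```

View pics/c1.png

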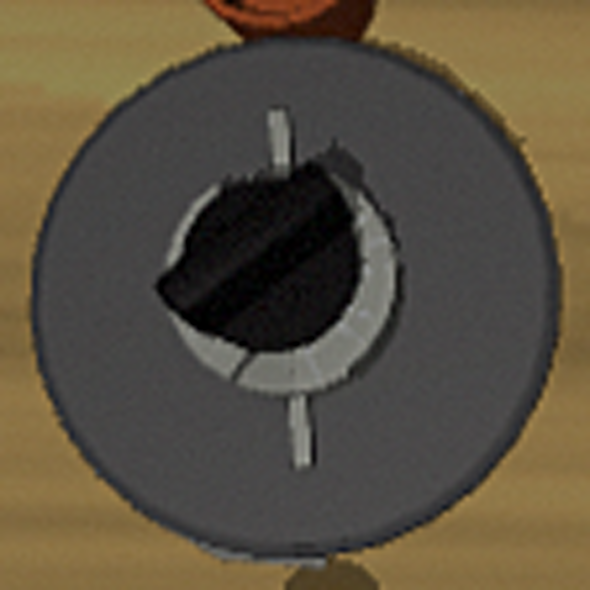

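View pics/c2.png

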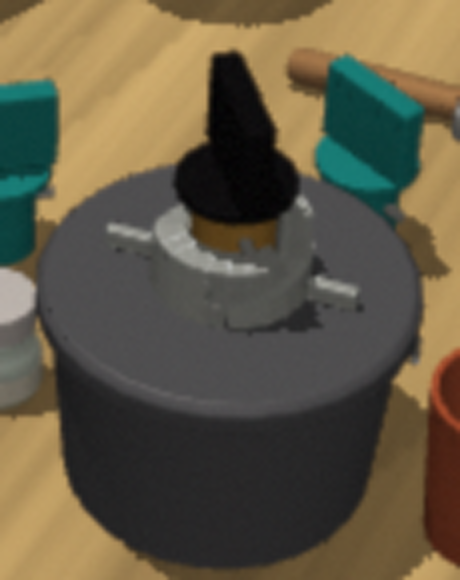

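The top crop shows the rib tips at crop pixels (276,110) and (305,465), and the bar top as a strip from about (190,305) to (335,205). The scene crop shows the paddle upright and proud, with brass visible under the flange. I'll enhance the contrast on the black parts.

Run:
```python
from h import *
t=read_camera("top"); s=read_camera("scene")
print(-np.array(t["R"]).T@t["t"],-np.array(s["R"]).T@s["t"])
def e(c,x,y,n,k):
    a=c["image"][y:y+n,x:x+n,::-1].astype(float); a=np.clip(a*5,0,255).astype(np.uint8)
    return cv2.resize(a,(400,400),interpolation=cv2.INTER_CUBIC)
cv2.imwrite("pics/e1.png",np.hstack([e(t,212,205,50,8),e(s,345,165,50,8)]))
for z in(.11,.12,.13,.14):
    a=ray(t,(186+276/5.268,180+110/5.268),z);b=ray(t,(186+305/5.268,180+465/5.268),z)
    print(z,np.linalg.norm(a-b),(a+b)/2,np.degrees(np.arctan2(*(a-b)[1::-1])))
```

```text
[0.40575297 0.02472622 0.87476045] [ 0.81386586 -0.59677441  0.79311306]
0.11 0.11196134150830012 [0.51882335 0.1287767  0.11      ] 6.522167296173052
0.12 0.11049733612440109 [0.51734484 0.12741613 0.12      ] 6.522167296173059
0.13 0.10903333074050206 [0.51586633 0.12605557 0.13      ] 6.522167296173066
0.14 0.10756932535660314 [0.51438782 0.12469501 0.14      ] 6.52216729617306
```

View pics/e1.png

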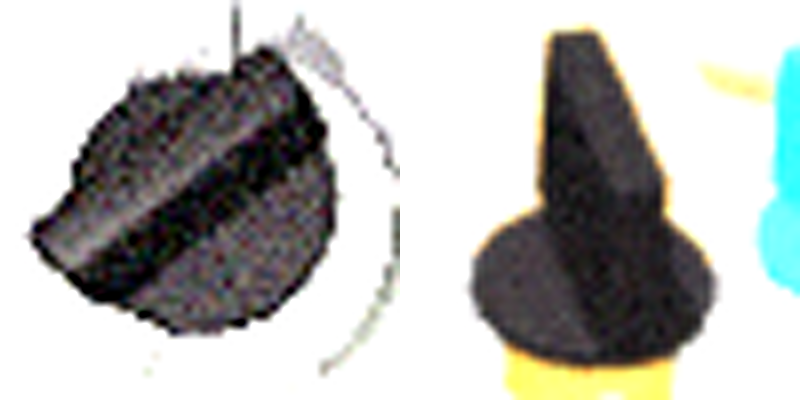

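Run:
```python
from h import *
t=read_camera("top"); s=read_camera("scene")
z=.2085
P=[ray(t,(212+x/8,205+y/8),z) for x,y in((30,232),(72,262),(262,48),(297,102))]
Q=[ray(s,(345+(x-400)/8,165+y/8),z) for x,y in((550,32),(600,30),(612,197),(665,182))]
for a in(P,Q):
    a=np.array(a);d=(a[2]+a[3]-a[0]-a[1])/2;print(a.mean(0),np.linalg.norm(d),np.linalg.norm(a[0]-a[1]),np.degrees(np.arctan2(d[1],d[0])))
# flange centre at z=.1645 : top ellipse, hull of black
from scipy.spatial.transform import Rotation as R
q=get_state()["ee_rot"];M=R.from_quat(np.r_[q[1:],q[0]]).as_matrix();print(M, get_state()["gripper_width"])
```

```text
[0.51730148 0.1277701  0.2085    ] 0.05066620156840341 0.009280773279506138 -51.14685978882746
[0.52137707 0.12554411 0.2085    ] 0.05273827084885001 0.010181252753766381 -51.53174005774559
[[ 2.77188120e-01 -1.71580374e-04 -9.60815652e-01]
 [ 9.60815602e-01 -3.19728087e-04  2.77188163e-01]
 [-3.54759799e-04 -9.99999934e-01  7.62322727e-05]] 0.08574184632692942
```

Estimates from both views agree: the bar axis is at about (0.518, 0.127) with yaw −51°. The slots are at +6.5°, so the bar is 58° clockwise of them, inside the stated range. Moving above it now.

drive_tool(moves=[[0.0165,-0.026,0,-0.03,1],[0.0165,-0.026,0,-0.03,1],[0.0165,-0.026,0,-0.03,1],[0.0165,-0.026,0,-0.03,1],[0.0165,-0.026,0,-0.03,1],[0.0165,-0.026,0,-0.03,1],[0.0165,-0.026,0,-0.03,1],[0.0165,-0.026,0,-0.03,1],[0.0165,-0.026,0,-0.03,1],[0.0165,-0.026,0,-0.03,1]], force=50)

```text
time: 1.23
ee_pos: [0.3526, 0.3873, 0.2506]
ee_rot: [0.622, -0.622, -0.336, 0.335]
force: [-0.1, -0.4, -0.1]
gripper_width: 0.0855
```

drive_tool(moves=[[0.0165,-0.026,0,-0.03,0.7],[0.0165,-0.026,0,-0.03,0.7],[0.0165,-0.026,0,-0.03,0.7],[0.0165,-0.026,0,-0.03,0.7],[0.0165,-0.026,0,-0.03,0.7],[0.0165,-0.026,0,-0.03,0.7],[0.0165,-0.026,0,-0.03,0.7],[0.0165,-0.026,0,-0.03,0.7],[0.0165,-0.026,0,-0.03,0.7],[0.0165,-0.026,0,-0.03,0.7]])

```text
time: 2.07
ee_pos: [0.5177, 0.1271, 0.2506]
ee_rot: [-0.666, 0.666, 0.239, -0.238]
force: [0.7, 0.9, -0.2]
gripper_width: 0.0598
```

Run:
```python
from h import *
t=read_camera("top"); s=read_camera("scene")
e=lambda c,x,y:cv2.resize(np.clip(c["image"][y:y+110,x:x+110,::-1]*2.5,0,255).astype(np.uint8),(400,400),interpolation=cv2.INTER_CUBIC)
cv2.imwrite("pics/g1.png",np.hstack([e(t,180,175),e(s,315,120)]))
```

```text
(no output)
```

View pics/g1.png

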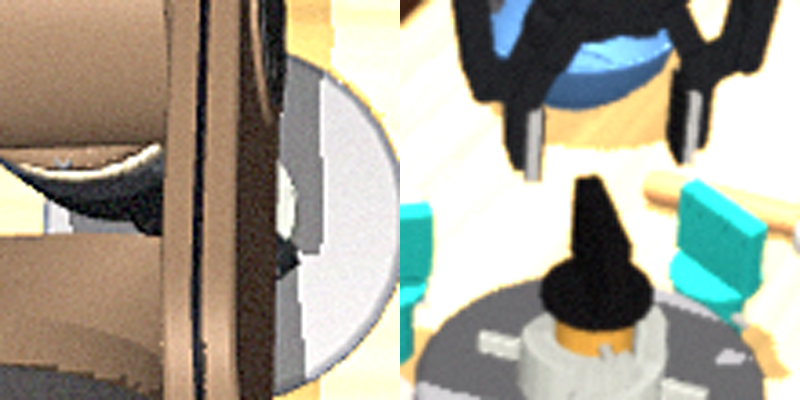

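The fingers straddle the bar evenly in the scene view (pads at x≈530 and 690, bar at 595–600), with the jaw direction across its thickness. Descending, then closing.

drive_tool(moves=[[0,0,-0.01,0,0.7],[0,0,-0.01,0,0.7],[0,0,-0.01,0,0.7],[0,0,-0.01,0,0.7],[0,0,-0.01,0,0.6],[0,0,-0.008,0,0.5],[0,0,0,0,0.4],[0,0,0,0,0.3],[0,0,0,0,0.25],[0,0,0,0,0.25]])

```text
time: 3.0
ee_pos: [0.5176, 0.1286, 0.1932]
ee_rot: [-0.665, 0.666, 0.24, -0.239]
force: [0.4, 0.2, 0.1]
gripper_width: 0.0214
```

drive_tool(moves=[[0,0,0,0,0],[0,0,0,0,0],[0,0,0,0,0],[0,0,0,0,0],[0,0,0,0,0],[0,0,0,0,0],[0,0,0,0,0],[0,0,0,0,0],[0,0,0,0,0],[0,0,0,0,0]], force=40)

```text
time: 3.83
ee_pos: [0.5177, 0.1286, 0.1933]
ee_rot: [-0.665, 0.666, 0.24, -0.238]
force: [0.5, -0.1, 5.8]
gripper_width: 0.0135
```

Gripped at 13.5 mm. Turning back about 57°.

drive_tool(moves=[[0,0,0,0.07,0],[0,0,0,0.1,0],[0,0,0,0.1,0],[0,0,0,0.1,0],[0,0,0,0.1,0],[0,0,0,0.1,0],[0,0,0,0.1,0],[0,0,0,0.1,0],[0,0,0,0.1,0],[0,0,0,0.1,0]])

```text
time: 4.67
ee_pos: [0.5169, 0.1292, 0.1908]
ee_rot: [-0.477, 0.476, 0.523, -0.522]
force: [3.0, 2.0, -2.7]
gripper_width: 0.0131
```

Run:
```python
from h import *
s=get_state();print(s["force"],s["torque"],s["ee_pos"],s["ee_rot"],s["joints"])
c=read_camera("scene")
crop(c,310,130,110,110,5,"pics/g2.png")
```

```text
[ 2.98237768  2.00079654 -2.66844648] [ 0.47298108 -0.7230816  -0.02498103] [0.51688547 0.12922907 0.19081824] [-0.47654517  0.47571404  0.5234148  -0.52214729] [ 0.05354086  0.03047272  1.97931914  0.00231561  1.13135104 -1.61157696]
```

View pics/g2.png

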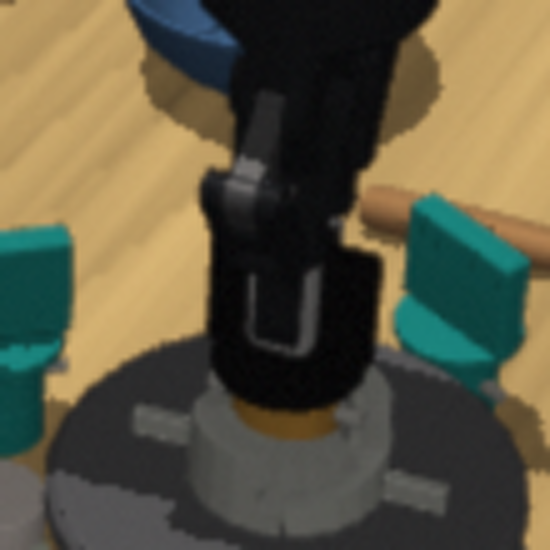

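The pads hold the bar, which is now at about 5° (slots 6.5°), and the −2.7 N reading means the plug's weight hangs from the gripper. Lowering into the thread start.

drive_tool(moves=[[0,0,-0.002,0.01,0],[0,0,-0.002,0.01,0],[0,0,-0.002,0,0],[0,0,-0.002,0,0],[0,0,-0.001,0,0],[0,0,-0.001,0,0],[0,0,-0.001,0,0],[0,0,0,0,0],[0,0,0,0,0],[0,0,0,0,0]])

```text
time: 5.55
ee_pos: [0.5173, 0.1286, 0.182]
ee_rot: [-0.472, 0.472, 0.527, -0.526]
force: [1.2, 1.3, 2.2]
gripper_width: 0.0137
```

Run:
```python
from h import *
s=get_state();print(s["force"],s["torque"],s["ee_pos"],s["ee_rot"])
```

```text
[1.18644474 1.3047466  2.20920493] [ 0.39465713 -0.2956274  -0.04265987] [0.51728156 0.12861381 0.1819616 ] [-0.47182771  0.47216378  0.52672901 -0.52630459]
```

drive_tool(moves=[[0,0,-0.001,0,0],[0,0,-0.0005,0,0],[0,0,0,0,0],[0,0,0,0,0],[0,0,0,0,0],[0,0,0,0,0],[0,0,0,0,0],[0,0,0,0,0],[0,0,0,0,0],[0,0,0,0,0]])

```text
time: 6.38
ee_pos: [0.5174, 0.1286, 0.1818]
ee_rot: [-0.472, 0.472, 0.527, -0.526]
force: [-1.1, 1.7, 8.1]
gripper_width: 0.0136
```

Run:
```python
from h import *
s=get_state();print(s["force"],s["torque"],s["ee_pos"],s["ee_rot"])
c=read_camera("scene")
crop(c,310,130,110,110,5,"pics/g3.png")
```

```text
[-1.13607259  1.71874404  8.1245731 ] [0.32405353 0.1824464  0.00218142] [0.5173825  0.12864376 0.18182757] [-0.47177385  0.47211388  0.52670522 -0.52642145]
```

View pics/g3.png

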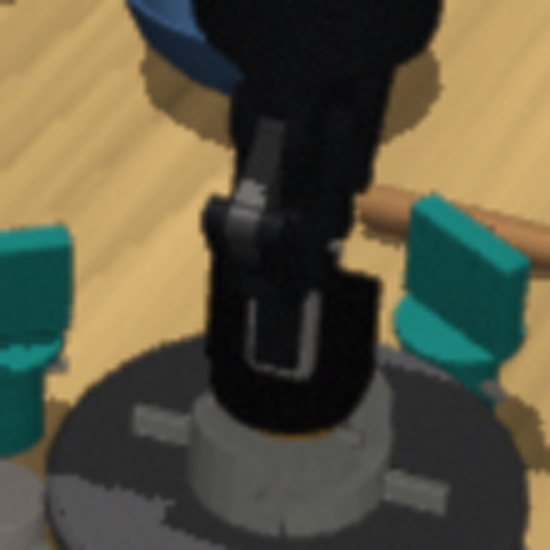

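It has dropped: only a thin brass line is left under the flange, and it is bottomed with 8 N up. Now running it clockwise, 0.46 mm down per 0.1 rad.

drive_tool(moves=[[0,0,0,-0.06,0],[0,0,-0.0004,-0.08,0],[0,0,-0.0004,-0.08,0],[0,0,-0.0004,-0.08,0],[0,0,-0.0004,-0.08,0],[0,0,-0.0004,-0.08,0],[0,0,-0.0004,-0.08,0],[0,0,-0.0004,-0.08,0],[0,0,-0.0004,-0.08,0],[0,0,0,0,0]])

```text
time: 7.27
ee_pos: [0.5184, 0.128, 0.1788]
ee_rot: [-0.623, 0.625, 0.333, -0.331]
force: [2.2, -0.8, 6.1]
gripper_width: 0.0133
```

```bash
cat > st.py <<'E'
from h import *
s=get_state();q=s["ee_rot"];print(s["force"].round(1),s["torque"].round(2),s["ee_pos"].round(4),"bar deg",np.degrees(2*np.arctan2(abs(q[2]),abs(q[1])))-90,s["time"])
E
python3 st.py
```

```text
[ 2.2 -0.8  6.1] [ 0.06 -0.28 -0.03] [0.5184 0.128  0.1788] bar deg -33.94771052783369 7.2667
```

drive_tool(moves=[[0,0,-0.0003,-0.06,0],[0,0,-0.0004,-0.08,0],[0,0,-0.0004,-0.08,0],[0,0,-0.0004,-0.08,0],[0,0,-0.0004,-0.08,0],[0,0,-0.0004,-0.08,0],[0,0,-0.0003,-0.06,0],[0,0,-0.0002,-0.04,0],[0,0,0,0,0],[0,0,0,0,0]])

```text
time: 8.1
ee_pos: [0.5177, 0.1279, 0.1761]
ee_rot: [-0.691, 0.692, 0.148, -0.147]
force: [-0.3, -1.8, 9.2]
gripper_width: 0.0132
```

```bash
python3 st.py
```

```text
[-0.3 -1.8  9.2] [ 0.04  0.2  -0.01] [0.5177 0.1279 0.1761] bar deg -65.89491430828559 8.1
```

Not yet at the stop, as there is no twist moment. Continuing gently until torque appears.

drive_tool(moves=[[0,0,-0.0002,-0.02,0],[0,0,-0.0001,-0.02,0],[0,0,0,-0.02,0],[0,0,0,-0.02,0],[0,0,0,-0.02,0],[0,0,0,0,0],[0,0,0,0,0],[0,0,0,0,0],[0,0,0,0,0],[0,0,0,0,0]])

```text
time: 8.93
ee_pos: [0.5185, 0.1283, 0.1758]
ee_rot: [-0.698, 0.699, 0.114, -0.112]
force: [1.4, 0.6, 7.6]
gripper_width: 0.0136
```

```bash
python3 st.py
```

```text
[1.4 0.6 7.6] [ 0.16 -0.27  0.08] [0.5185 0.1283 0.1758] bar deg -71.42588464524135 8.9333
```

drive_tool(moves=[[0,0,0,-0.02,0],[0,0,0,-0.02,0],[0,0,0,-0.02,0],[0,0,0,-0.02,0],[0,0,0,-0.02,0],[0,0,0,0,0],[0,0,0,0,0],[0,0,0,0,0],[0,0,0,0,0],[0,0,0,0,0]])

```text
time: 9.77
ee_pos: [0.5185, 0.1285, 0.1759]
ee_rot: [-0.702, 0.703, 0.082, -0.079]
force: [1.6, 1.2, 7.0]
gripper_width: 0.0133
```

```bash
python3 st.py
```

```text
[1.6 1.2 7. ] [ 0.35 -0.39  1.43] [0.5185 0.1285 0.1759] bar deg -76.73978111353162 9.7667
```

The twist moment rose to 1.4 N·m and the descent is about 5.9 mm, so it is at the stop. Letting go and rising.

drive_tool(moves=[[0,0,0,0,0.6],[0,0,0,0,0.6],[0,0,0,0,0.6],[0,0,0,0,0.6],[0,0,0,0,0.6],[0,0,0,0,0.6],[0,0,0.005,0,0.6],[0,0,0.015,0,0.6],[0,0,0.02,0,0.6],[0,0,0.02,0,0.6]])

```text
time: 10.6
ee_pos: [0.5166, 0.1285, 0.2339]
ee_rot: [0.703, -0.703, -0.077, 0.078]
force: [0.1, 0.3, -0.5]
gripper_width: 0.0507
```

drive_tool(moves=[[0,0.01,0.02,0,0.6],[0,0.03,0.01,0,0.6],[0,0.035,0,0,0.6],[0,0.035,0,0,0.6],[0,0.035,0,0,0.6],[0,0.035,0,0,0.6],[0,0.035,0,0,0.6],[0,0.035,0,0,0.6],[0,0.02,0,0,0.6],[0,0,0,0,0.6]])

```text
time: 11.43
ee_pos: [0.5162, 0.4022, 0.2635]
ee_rot: [0.703, -0.702, -0.079, 0.079]
force: [0.7, -0.9, 0.4]
gripper_width: 0.0515
```

```bash
python3 st.py
python3 - <<'E'
from h import *
t=read_camera("top"); s=read_camera("scene")
e=lambda c,x,y:cv2.resize(np.clip(c["image"][y:y+80,x:x+80,::-1]*4.,0,255).astype(np.uint8),(400,400),interpolation=cv2.INTER_CUBIC)
cv2.imwrite("pics/g4.png",np.hstack([e(t,200,190),e(s,330,160)]))
E
```

```text
[ 0.7 -0.9  0.4] [-0.01  0.02 -0.  ] [0.5162 0.4022 0.2635] bar deg -77.15753218125009 11.4333
```

View pics/g4.png

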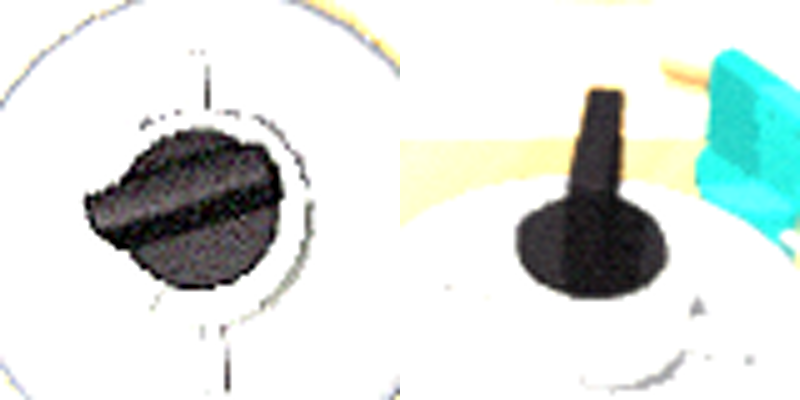

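Run:
```python
from h import *
t=read_camera("top"); s=read_camera("scene")
for z in(.188,.191,.197):
    P=np.array([ray(t,(200+x/5,190+y/5),z) for x,y in((87,200),(115,232),(250,147),(278,178))])
    Q=np.array([ray(s,(330+(x-400)/5,160+y/5),z) for x,y in((588,90),(623,90),(572,192),(620,194))])
    for a in(P,Q):
        d=(a[2]+a[3]-a[0]-a[1])/2;print(z,a.mean(0),np.linalg.norm(d),np.degrees(np.arctan2(d[1],d[0])))
```

```text
0.188 [0.51672088 0.12518996 0.188     ] 0.05004545110948608 -70.48468836204488
0.188 [0.52085936 0.12735174 0.188     ] 0.05422112614825152 -68.5250482077995
0.191 [0.51623613 0.1247511  0.191     ] 0.04982683579246512 -70.48468836204479
0.191 [0.52231202 0.12376171 0.191     ] 0.05395231129675515 -68.52504820779937
0.197 [0.51526664 0.12387339 0.197     ] 0.04938960515842316 -70.48468836204489
0.197 [0.52521732 0.11658163 0.197     ] 0.053414681593762635 -68.5250482077994
```

Bar measured at −68.5° (scene) and −70.5° (top), against an expected home of −68.5°. Its top is at about 0.189–0.191 m and the expected value is 0.191 m. Handing in.

```bash
python3 -c "
from bench import *
print(finish_job())"
```

```text
the job is handed in; nothing more can be done
None
```

I turned the black plug back about 57° until it lined up with the slots, and it dropped about 11 mm into the thread start. I then ran it clockwise to the stop, let go and moved the arm clear. The job is handed in at about 11.5 s.

- **At the stop:** the plug had come down another 5.9 mm against the 6 mm expected. The twist moment rose to 1.4 N·m.
- **After release:** the bar sits at −68.5° (scene camera) and −70.5° (top camera). The expected home angle is −68.5°.
- **Height:** the bar's top measures about 0.19 m; fully home would be 0.191 m.
- **Forces:** the highest wrist force I read was 9 N.

**Disagreements:** the tool's angle ended at about −77°, some 7 to 8° past the bar, so the pads twisted on the bar slightly at the stop. The two cameras also differ by 4 to 6 mm on the bar's final position, so the height figure is only rough. No other check failed.

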